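# Refit the drive gear of a gate-lock drive unit

## Task

Pick up the blue drive gear by its square boss and lower it by hand over the square output shaft of the grey drive unit, then rock it about the shaft until its teeth slip in between those of the brass pinion and it sits fully home, flat on its seat, and let go of it. Keep hold of it until it is well down on the shaft, and leave the padlock, screwdriver, key box and calipers alone.

Things in the scene. Friction and masses are not known exactly. Their poses are not given: they have to be found in the camera images.
- gear: Loose blue spur gear, 12 teeth, 99 mm over the teeth, 18 mm thick, 0.3 to 0.5 kg, lying flat. A square steel boss 44 x 44 mm stands on it, its top 64 mm above the underside, with a 22.6 mm square bore right through. Origin: on the axis at the underside; z up the bore; x and y square to the flats of boss and bore. A tooth points along +x and every 30 degrees from there.
- case: Fixed grey drive unit: open tray 200 (x) x 130 (y) mm, walls 26 mm high, a dark motor stub 45 mm long, top 58 mm high, beyond its +x end. Origin: under the tray's centre, on the bench; z up. The output shaft stands at x = -35 mm, y = 0, the pinion at x = +41 mm, y = 0 (axes 76 mm apart).
- seat (a point): Centre of the round seat (48 mm across) on the output shaft's axis, 30 mm above the bench, where the middle of the gear's underside rests when home. Axes as the drive unit's.
- pinion_top (a point): Centre of the brass pinion's top, 15 mm above the seat. 8 teeth, 70 mm over the teeth, held by a motor brake: it does not turn, and where its teeth point is not told and differs every time. The gear can pass down between its teeth only in a window of about 4 degrees in every 30 of gear angle; elsewhere it rests on top of the pinion, 15 mm above the seat.
- shaft (a joint): Turn of the square steel output shaft (rad, counter-clockwise from above); at 0 its flats are square to the drive unit's x and y. 20 mm across flats; the square ends 37 mm above the seat, a round cone on it (20 to 13 mm wide) ends at 47 mm. It turns with a drag of 0.06 N m, and along with a gear that is on it (about 8 degrees of play either way).
- padlock: A brass padlock lying flat, body 50 x 50 x 22 mm with a steel shackle along its +x; origin under the body's centre. Bystander.
- screwdriver: A screwdriver 180 mm long lying along its x axis. Bystander.
- keybox: An open red plastic box of key blanks, 100 x 160 x 45 mm; origin under its centre. Bystander.
- calipers: A black case holding a pair of digital calipers, 85 x 220 x 32 mm; origin under its centre. Bystander.
Mind the look-alikes: they are no part of the job. Of the things shaped like the gear, the blue one is meant.

How it is judged:
On the way:
1. the gear is on the square shaft, its underside well below the shaft's top, and still held in the fingers (horizontal distance between gear and seat below 0.004 m and z of gear in the frame of seat below 0.032 m and contact force between the fingers and gear above 1 N), for 0.1 s.
At the end, for the whole second after the job is handed in: The gear is on the shaft (axis within 4 mm of the seat's), its underside less than 3 mm above the seat (so its teeth are between the pinion's), upright within 3.4 degrees, released and at rest (horizontal distance between gear and seat below 0.004 m and z of gear in the frame of seat below 0.003 m and angle between gear's own z axis and vertical below 0.06 rad and linear speed of gear below 0.01 m/s and angular speed of gear below 0.1 rad/s); the robot touches nothing.
It fails at once if the padlock is moved more than 30 mm (distance of padlock from where it was at the start of the episode above 0.03 m).
It fails at once if the screwdriver is moved more than 30 mm (distance of screwdriver from where it was at the start of the episode above 0.03 m).
It fails at once if the keybox is moved more than 30 mm (distance of keybox from where it was at the start of the episode above 0.03 m).
It fails at once if the calipers is moved more than 30 mm (distance of calipers from where it was at the start of the episode above 0.03 m).
It also fails if it takes over 64 s, if anything falls off the work surface, if the arm or the gripper's body presses on something with over 40 N, if the wrist force passes 120 N, or if a joint passes its speed limit or range.

## Robot

A 7-joint arm with a two-finger parallel gripper is mounted at the origin on the work surface. World frame = base frame: x ahead of the robot, y to its left, z up, the work surface at z = 0. Lengths are in m, angles in rad, forces in N, time in s.
With the tool pointing down it reaches from about 0.4 to 0.85 m from the base axis. Payload 4.5 kg.
Tool frame: the origin (TCP) lies at the very end of the fingers, on their centre line; the grasp point (between the pads) lies 19 mm behind it (tcp_to_grasp is the z of the grasp point in the tool frame, in m); z points along the fingers, y is the line along which they close (so a half turn about z gives the same grasp; the last joint's range is limited). The gripper opens to 88 mm and grips with 3 to 60 N. Pads are 18 mm wide; open, the fingers measure 123 mm over their backs; the gripper's body (75 mm by 187 mm) begins 45 mm behind the grasp point.
Start: joints at [-1.314, 0.689, -0.195, 1.565, 0.157, 0.902, -0.215], TCP at [0.138, 0.61, 0.239] pointing down, gripper open.
Joint ranges: [-3.01, 3.01], [-0.46, 2.08], [-1.47, 1.51], [0.13, 2.56], [-1, 4.14], [0.04, 2.09], [-2.66, 2.66]. Speed limits (rad/s): [2.57, 2.57, 3.14, 3.14, 3.14, 3.14, 3.14].

## Interface

Orientations are given as a unit quaternion [x, y, z, w].
In Python, from plant import * gives the robot as it stands. The module is installed in compiled form; this text tells all that it offers.
- The arm moves only by the shell command python3 -m jog 'ROWS' [OPENING] [FORCE]. ROWS is JSON, a list that holds one entry, the list of rows, each a list of 6 numbers: the shift along the tool's x, y, z in m, then the turn, a rotation vector about the tool's x, y, z in rad. In form: [[[dx, dy, dz, ax, ay, az], ...]]. A call has 1 to 12 rows; each row shifts and turns the commanded pose from where the row before left it, along the tool's axes as they then stand; what a row does not reach is not made up. A row lasts 1/8 s, in which the tool goes at most 62.5 mm and 10.7 degrees, less where a joint would pass 70% of its speed; a pose out of reach is approached as far as the arm can. A call with a gripper value outside its range is refused whole. OPENING is the finger opening in m, from 0 to 0.0881, set as the call begins (- or left out, the last holds). The fingers move at their own pace and stop on an object; FORCE is the grip in N (left out, the last holds). Time passes only in rows, so rows that do not move let the fingers close. It gives the time, the measured TCP pose, the force, the opening and the grip force at its end, in the units of the state.
- get_state(): the state, without advancing time (a new reading comes with each control period).
- snapshot(name): name is "scene" or "top"; returns a dict with "frame" (480x640x3 uint8, red, green, blue), "mtx" (3x3 intrinsics, pixels), "xyz" and "orientation" of the camera in the world. Camera axes: x right, y down, z forward; pixel columns grow to the right and rows downward; lengths in m; the calibration is good to about 2 mm. A picture is of the moment at which its call begins. There is no depth.
- finish_job(): hands the job in; it is judged then, once.
The state is a dict: "clock": time; "q": joint angles; "qd": joint speeds; "joint_torque": joint torques, N m; "tool_pos": TCP position; "eef_rot": TCP orientation; "contact_force": force on the tool from outside, world axes, zero at the start; "moment": the same for the moment, N m; "opening": opening from 0.0 (shut) to 1.0 (fully open); "finger_force": force on a finger pad.
Only numpy, scipy, OpenCV 4.12 (cv2) and the standard library are available. Lean on these libraries where they do the work, as an engineer would, in place of code of your own. Each camera call takes 0.05 s, during which the arm holds its last target. There are 200 camera calls.

## Working session

There is one attempt and no reset: what is moved stays moved. The work goes in short steps, Python scripts to look and compute and a shell command to move; the robot and the scene stay as the last step left them, time stands still between calls to the robot, and variables do not carry over. Pictures are saved under pics/ and viewed, at most 10 in all, crops included, and the job is handed in when it is done.

```bash
mkdir -p pics
cat > h.py <<'E'
from plant import *
import numpy as np, cv2, json
from scipy.spatial.transform import Rotation as R
def snap(n,f):
    s=snapshot(n); cv2.imwrite('pics/'+f+'.png',s['frame'][:,:,::-1]); 
    json.dump({k:np.asarray(s[k]).tolist() for k in('mtx','xyz','orientation')},open('pics/'+f+'.json','w')); return s
def cam(f):
    c=json.load(open('pics/'+f+'.json')); o=np.array(c['orientation']); 
    return np.array(c['mtx']),np.array(c['xyz']),(R.from_quat(o) if o.size==4 else R.from_matrix(o))
def ray(f,uv):
    K,p,r=cam(f); d=r.apply(np.linalg.inv(K)@[uv[0],uv[1],1]); return p,d/np.linalg.norm(d)
def onz(f,uv,z):
    p,d=ray(f,uv); return p+d*(z-p[2])/d[2]
def tri(*o):
    A=0;b=0
    for f,uv in o:
        p,d=ray(f,uv);M=np.eye(3)-np.outer(d,d);A=A+M;b=b+M@p
    return np.linalg.solve(A,b)
def proj(f,P):
    K,p,r=cam(f); c=r.inv().apply(np.asarray(P)-p); v=K@c; return v[:2]/v[2]
E
python3 - <<'E'
from h import *
for n in('scene','top'):
    s=snap(n,n+'0'); print(n,s['xyz'],s['orientation'],s['mtx'])
print(get_state())
E
```

```text
scene [ 1.28003416 -0.25654631  0.73991893] [ 0.75700683  0.51432322 -0.21752741 -0.33925524] [[613.58467928   0.         321.64505722]
 [  0.         613.58467928 236.25874016]
 [  0.           0.           1.        ]]
top [0.45292837 0.03270785 0.99665621] [-0.70481844  0.70596373 -0.03803203  0.05830733] [[604.93947887   0.         316.74283609]
 [  0.         604.93947887 236.31564158]
 [  0.           0.           1.        ]]
{'clock': 0.1, 'q': array([-1.31422061,  0.68987739, -0.19448943,  1.56625783,  0.15732996,
        0.9025168 , -0.21510551]), 'qd': array([ 0.00059538, -0.00323855,  0.00043019, -0.00241312, -0.0011045 ,
        0.00059429, -0.00017907]), 'joint_torque': array([-2.38497450e-03, -5.28502357e+01, -1.27136417e+00, -1.53836811e+01,
       -5.26227825e-02,  1.98534064e-03,  3.54099598e-05]), 'tool_pos': array([0.13802613, 0.60897344, 0.23799891]), 'eef_rot': array([ 1.11123879e-01,  9.93806213e-01, -8.33872688e-04, -7.74332072e-06]), 'contact_force': array([-0.42262608,  0.59026921,  0.43060559]), 'moment': array([-0.00690341,  0.01542669,  0.00581748]), 'finger_force': 0.0, 'opening': 1.0017027361454296}
```

View pics/scene0.png

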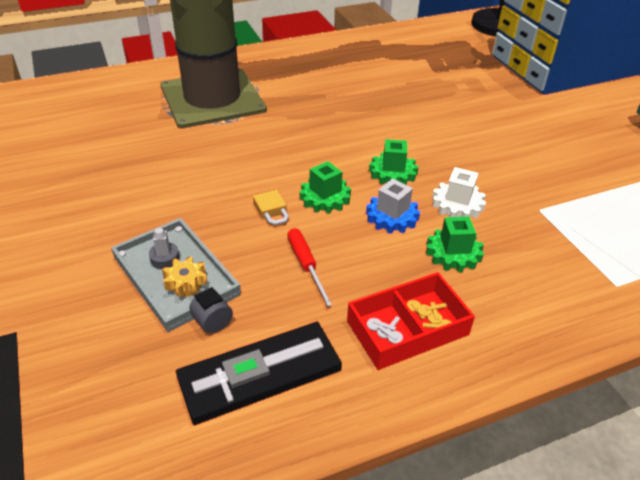

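View pics/top0.png

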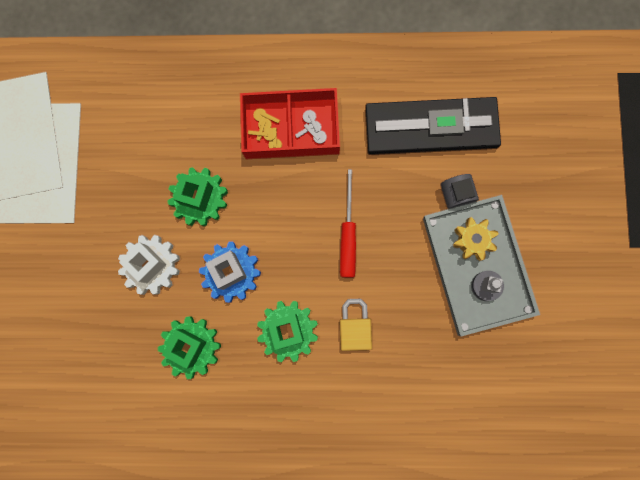

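The gear-shaped things in the top view are blue (229,271), green (198,197), (189,347) and (288,331), and white (148,264). I choose the blue one, which is at (393,205) in the scene view. The tray is at top (481,265), with the shaft at about (490,285) and the pinion at (477,239). Next I'll check these in one close composite crop.

Run:
```python
from h import *
def crop(f,c,k,w=400,h=300):
    im=cv2.imread('pics/'+f+'.png');x0=int(c[0]-w/k/2);y0=int(c[1]-h/k/2)
    a=cv2.resize(im[y0:y0+int(h/k),x0:x0+int(w/k)],(w,h),interpolation=cv2.INTER_CUBIC)
    for i in range(0,int(w/k),10): cv2.line(a,(int(i*k),0),(int(i*k),5),(255,255,255),1)
    for i in range(0,int(h/k),10): cv2.line(a,(0,int(i*k)),(5,int(i*k)),(255,255,255),1)
    print(f,x0,y0,k); return a
a=np.vstack([np.hstack([crop('top0',(229,271),4),crop('scene0',(393,205),4)]),np.hstack([crop('top0',(485,265),2),crop('scene0',(175,265),2)])])
cv2.imwrite('pics/c0.png',a)
```

```text
top0 179 233 4
scene0 343 167 4
top0 385 190 2
scene0 75 190 2
```

View pics/c0.png

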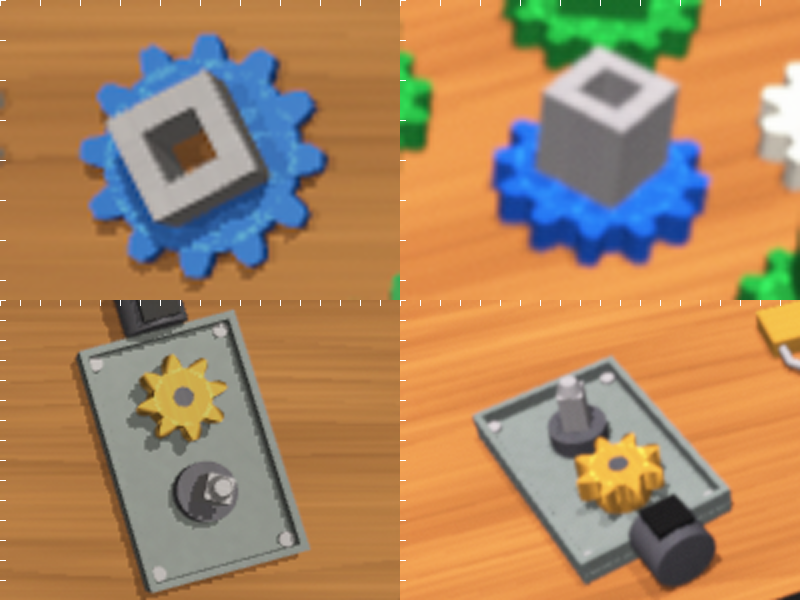

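The close crop shows the blue gear with its grey square boss. Its top-face corners are at top (206,263), (231,250), (244,274) and (218,288). The shaft tip is at top (496,283) and scene (159,230). The pinion top is at top (476,238) and scene (184,271).

Run:
```python
from h import *
T=np.array([(107,122),(208,70),(258,166),(157,222)])/4+[179,233]
S=(np.array([(600,45),(680,90),(622,132),(543,92)])-[400,0])/4+[343,167]
print('boss c',tri(('top0',T.mean(0)),('scene0',S.mean(0))))
P=np.array([onz('top0',t,.064) for t in T]);Q=np.array([onz('scene0',t,.064) for t in S])
print(P.round(4),P.mean(0));print(Q.round(4),Q.mean(0))
for X in(P,Q):
    e=np.roll(X,-1,0)-X; print(np.linalg.norm(e,axis=1).round(4),np.degrees(np.arctan2(e[:,1],e[:,0])).round(1)%90)
C=np.array([(78,352),(235,312),(308,547),(150,592)]);C=(C-[0,300])/2+[385,190]
D=np.array([(474,418),(612,358),(732,493),(585,580)]);D=(D-[400,300])/2+[75,190]
for f,c in(('top0',C),('scene0',D)):
    X=np.array([onz(f,t,.026) for t in c]);e=np.roll(X,-1,0)-X
    print(X.round(4),X.mean(0),np.linalg.norm(e,axis=1).round(4),np.degrees(np.arctan2(e[:,1],e[:,0])).round(1)%90)
print('tip',tri(('top0',(496.5,283.5)),('scene0',(159,230))))
print('pin',tri(('top0',(476.5,238.5)),('scene0',(184,271.5))))
print('pin z45',onz('top0',(476.5,238.5),.045),onz('scene0',(184,271.5),.045))
s=get_state();print(s['tool_pos'],R.from_quat(s['eef_rot']).as_matrix().round(3))
# pinion mask angle
im=cv2.imread('pics/top0.png');h=cv2.cvtColor(im,cv2.COLOR_BGR2HSV)
m=cv2.inRange(h,(18,120,120),(32,255,255));ys,xs=np.nonzero(m[210:270,450:505]);
X=np.array([onz('top0',(x+450,y+210),.045) for x,y in zip(xs,ys)]);print(len(X),X.mean(0))
```

```text
boss c [0.53062034 0.20430254 0.06164032]
[[0.5389 0.2322 0.064 ]
 [0.5591 0.1932 0.064 ]
 [0.5217 0.173  0.064 ]
 [0.5001 0.2118 0.064 ]] [0.52993942 0.20257211 0.064     ]
[[0.5021 0.2145 0.064 ]
 [0.5445 0.2329 0.064 ]
 [0.5619 0.1948 0.064 ]
 [0.5241 0.1748 0.064 ]] [0.53314755 0.20426887 0.064     ]
[0.044  0.0426 0.0444 0.0439] [27.4 28.3 29.1 27.7]
[0.0463 0.0419 0.0427 0.0454] [23.5 24.5 27.9 29. ]
[[ 0.6187 -0.1131  0.026 ]
 [ 0.651  -0.2405  0.026 ]
 [ 0.4621 -0.2898  0.026 ]
 [ 0.427  -0.165   0.026 ]] [ 0.53972765 -0.2021016   0.026     ] [0.1314 0.1952 0.1297 0.1986] [14.2 14.6 15.7 15.1]
[[ 0.4672 -0.2889  0.026 ]
 [ 0.4324 -0.1652  0.026 ]
 [ 0.6261 -0.113   0.026 ]
 [ 0.6709 -0.2382  0.026 ]] [ 0.5491603  -0.20131739  0.026     ] [0.1285 0.2006 0.1329 0.2099] [15.7 15.1 19.7 14. ]
tip [ 0.50663438 -0.21104731  0.07688545]
pin [ 0.57946592 -0.19134252  0.04403121]
pin z45 [ 0.5791785  -0.19174417  0.045     ] [ 0.58073507 -0.19084324  0.045     ]
[0.13802613 0.60897344 0.23799891] [[-0.975  0.221 -0.   ]
 [ 0.221  0.975 -0.002]
 [-0.    -0.002 -1.   ]]
984 [ 0.57939802 -0.19090076  0.045     ]
```

```bash
cat >> h.py <<'E'
def need(x,y,z,head):
    s=get_state();M=R.from_quat(s['eef_rot']);m=M.as_matrix();d=M.inv().apply(np.array([x,y,z])-s['tool_pos'])
    h=np.degrees(np.arctan2(m[1,1],m[0,1]));t=(h-head+90)%180-90
    print('tool shift',d.round(4),'y heading',h.round(2),'az',np.radians(t).round(4),'tilt',m[:,2].round(4),'q1,q7',s['q'][[0,6]].round(2),'t',s['clock'])
E
python3 -m jog '[[[-0.0394,-0.0257,0,0,0,0],[-0.0394,-0.0257,0,0,0,0],[-0.0394,-0.0257,0,0,0,0],[-0.0394,-0.0257,0,0,0,0],[-0.0394,-0.0257,0,0,0,0],[-0.0394,-0.0257,0,0,0,0],[-0.0394,-0.0257,0,0,0,0],[-0.0394,-0.0257,0,0,0,0],[-0.0394,-0.0257,0,0,0,0],[-0.0394,-0.0257,0,0,0,0],[-0.0394,-0.0257,0,0,0,0],[-0.0394,-0.0257,0,0,0,0]]]' 0.07
python3 -m jog '[[[0,0,0.02,0,0,0.17],[0,0,0.02,0,0,0.17],[0,0,0.02,0,0,0.17],[0,0,0.02,0,0,0.17],[0,0,0,0,0,0.17],[0,0,0,0,0,0]]]'
python3 - <<'E'
from h import *
need(.531,.2035,.034,27.8)
# pinion phase: intensity around centre, 8-fold
im=cv2.cvtColor(cv2.imread('pics/top0.png'),cv2.COLOR_BGR2LAB).astype(np.float32)
s=im[:,:,2]*0+cv2.cvtColor(cv2.imread('pics/top0.png'),cv2.COLOR_BGR2HSV)[:,:,2]*(im[:,:,2]>165)
th=np.radians(np.arange(0,360,1))
for c in((.5795,-.1913),(.5785,-.1913),(.5795,-.1903)):
  for r in(.025,.028,.031):
    uv=np.array([proj('top0',(c[0]+r*np.cos(t),c[1]+r*np.sin(t),.045)) for t in th],np.float32)
    v=cv2.remap(s.astype(np.float32),uv[:,0].copy(),uv[:,1].copy(),1).ravel()
    F=np.sum(v*np.exp(8j*th)); print(c,r,'tooth at',(np.degrees(np.angle(F))/8)%45,abs(F)/v.sum())
E
```

```text
clock: 1.6
tool_pos: [0.5318, 0.203, 0.2384]
eef_rot: [0.111, 0.994, -0.0, -0.0]
contact_force: [1.3, 0.5, -0.3]
opening: 0.795
finger_force: 0.0
clock: 2.35
tool_pos: [0.5307, 0.2044, 0.1582]
eef_rot: [0.51, 0.86, -0.001, -0.0]
contact_force: [-0.5, 0.4, 0.6]
opening: 0.791
finger_force: 0.0
tool shift [-0.0008 -0.      0.1242] y heading 28.65 az 0.0149 tilt [-8.e-04 -8.e-04 -1.e+00] q1,q7 [-0.45  0.05] t 2.35
(0.5795, -0.1913) 0.025 tooth at 15.454403210733206 0.4738811304857324
(0.5795, -0.1913) 0.028 tooth at 14.714224426658095 0.6497170238784197
(0.5795, -0.1913) 0.031 tooth at 14.38533602825425 0.8254959268510891
(0.5785, -0.1913) 0.025 tooth at 15.272371981565264 0.3819135574666732
(0.5785, -0.1913) 0.028 tooth at 14.878896072926482 0.6140673259907328
(0.5785, -0.1913) 0.031 tooth at 14.372575861326949 0.7935183948921465
(0.5795, -0.1903) 0.025 tooth at 15.187651420198911 0.4638208165931745
(0.5795, -0.1903) 0.028 tooth at 14.806397736235088 0.6459855071346707
(0.5795, -0.1903) 0.031 tooth at 14.507514713402902 0.802215675789232
```

```bash
python3 -m jog '[[[-0.0008,0,0.03,0,0,0.015],[0,0,0.03,0,0,0],[0,0,0.03,0,0,0],[0,0,0.022,0,0,0],[0,0,0.012,0,0,0],[0,0,0,0,0,0]]]'
python3 -m jog '[[[0,0,0,0,0,0],[0,0,0,0,0,0],[0,0,0,0,0,0],[0,0,0,0,0,0],[0,0,0,0,0,0],[0,0,0,0,0,0]]]' 0.03 35
```

```text
clock: 3.1
tool_pos: [0.5312, 0.2036, 0.0344]
eef_rot: [0.517, 0.856, -0.0, -0.0]
contact_force: [0.8, -0.1, 0.2]
opening: 0.79
finger_force: 0.0
clock: 3.85
tool_pos: [0.5315, 0.2036, 0.0354]
eef_rot: [0.517, 0.856, 0.0, 0.0]
contact_force: [-0.7, -0.5, 5.3]
opening: 0.497
finger_force: 35.0
```

Run:
```python
from h import *
def crop(f,c,k,w=400,h=300):
    im=cv2.imread('pics/'+f+'.png');x0=int(c[0]-w/k/2);y0=int(c[1]-h/k/2)
    print(f,x0,y0,k); return cv2.resize(im[y0:y0+int(h/k),x0:x0+int(w/k)],(w,h),interpolation=cv2.INTER_CUBIC)
snap('top','t1');snap('scene','s1')
cv2.imwrite('pics/c1.png',np.vstack([np.hstack([crop('t1',(490,275),8),crop('s1',(162,245),6)]),np.hstack([crop('t1',(229,271),3),crop('s1',(393,205),3)])]))
```

```text
t1 465 256 8
s1 128 220 6
t1 162 221 3
s1 326 155 3
```

View pics/c1.png

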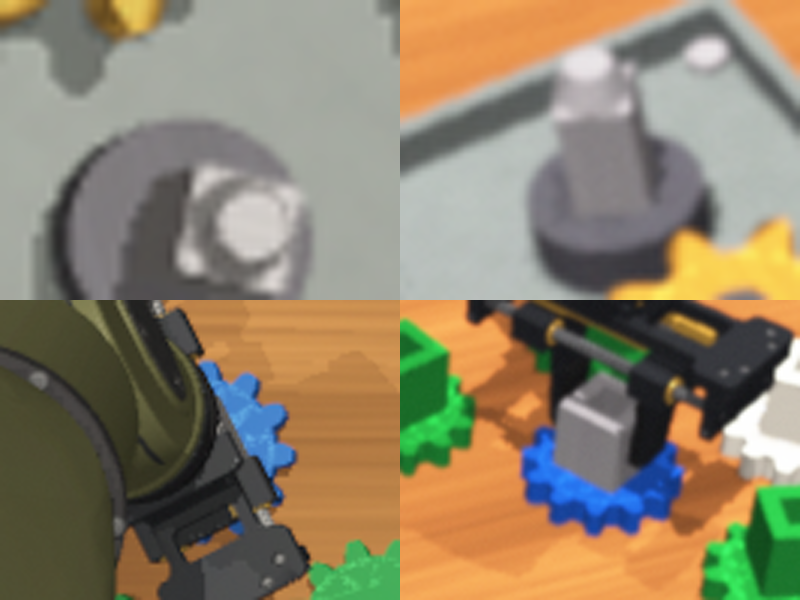

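The gear is gripped: the opening is 43.8 mm at 35 N. In the crop the shaft's square has corners at about (200,165), (302,185), (285,290) and (180,270), so it is turned about -11° in the world. Next I lift the gear and carry it over.

```bash
python3 -m jog '[[[0,0,-0.02,0,0,0],[0,0,-0.03,0,0,0],[0,0,-0.04,0,0,0],[0,0,-0.04,0,0,0],[0,0,0,0,0,0.17],[0,0,0,0,0,0.17],[0,0,0,0,0,0.17],[0,0,0,0,0,0.17],[0,0,0,0,0,0]]]'
python3 - <<'E'
from h import *
c=np.array([(200,165),(302,185),(285,290),(180,270)])/8+[465,256]
X=np.array([onz('t1',t,.067) for t in c]);e=np.roll(X,-1,0)-X
print(X.mean(0),np.linalg.norm(e,axis=1).round(4),np.degrees(np.arctan2(e[:,1],e[:,0])).round(1)%90-90)
need(.5064,-.211,.165,-11)
E
```

```text
clock: 5.08
tool_pos: [0.5309, 0.2038, 0.1651]
eef_rot: [0.773, 0.635, -0.0, -0.0]
contact_force: [0.0, -0.3, -4.1]
opening: 0.497
finger_force: 35.0
[ 0.5056395  -0.21235062  0.067     ] [0.0195 0.0203 0.02   0.0205] [-11.4 -11.4 -11.  -12.8]
tool shift [-4.117e-01  5.620e-02  2.000e-04] y heading -11.16 az -0.0028 tilt [-4.e-04 -2.e-04 -1.e+00] q1,q7 [-0.56 -0.42] t 5.075
```

```bash
python3 -m jog '[[[-0.0412,0.0056,0,0,0,0],[-0.0412,0.0056,0,0,0,0],[-0.0412,0.0056,0,0,0,0],[-0.0412,0.0056,0,0,0,0],[-0.0412,0.0056,0,0,0,0],[-0.0412,0.0056,0,0,0,0],[-0.0412,0.0056,0,0,0,0],[-0.0412,0.0056,0,0,0,0],[-0.0412,0.0056,0,0,0,0],[-0.0412,0.0056,0,0,0,0],[0,0,0,0,0,0],[0,0,0,0,0,0]]]'
python3 - <<'E'
from h import *
def crop(f,c,k,w=400,h=300):
    im=cv2.imread('pics/'+f+'.png');x0=max(0,int(c[0]-w/k/2));y0=max(0,int(c[1]-h/k/2))
    print(f,x0,y0,k); return cv2.resize(im[y0:y0+int(h/k),x0:x0+int(w/k)],(w,h),interpolation=cv2.INTER_CUBIC)
snap('top','t2');snap('scene','s2')
need(.5062,-.2115,.165,-11.3)
p=get_state()['tool_pos']; a=proj('t2',p+[0,0,.03]);b=proj('s2',p+[0,0,.03]);print('expected boss top',a,b)
cv2.imwrite('pics/c2.png',np.hstack([crop('t2',a,3,400,600),crop('s2',b,4,400,600)]))
E
```

```text
clock: 6.58
tool_pos: [0.5055, -0.2107, 0.1648]
eef_rot: [0.773, 0.635, 0.0, -0.001]
contact_force: [-0.1, 1.1, -3.5]
opening: 0.496
finger_force: 35.0
tool shift [-0.0017  0.0006 -0.0003] y heading -11.09 az 0.0036 tilt [-1.0e-04  1.4e-03 -1.0e+00] q1,q7 [0.26 0.21] t 6.675
expected boss top [518.79550729 278.6612269 ] [146.64907915 170.07706257]
t2 452 178 3
s2 96 95 4
```

View pics/c2.png

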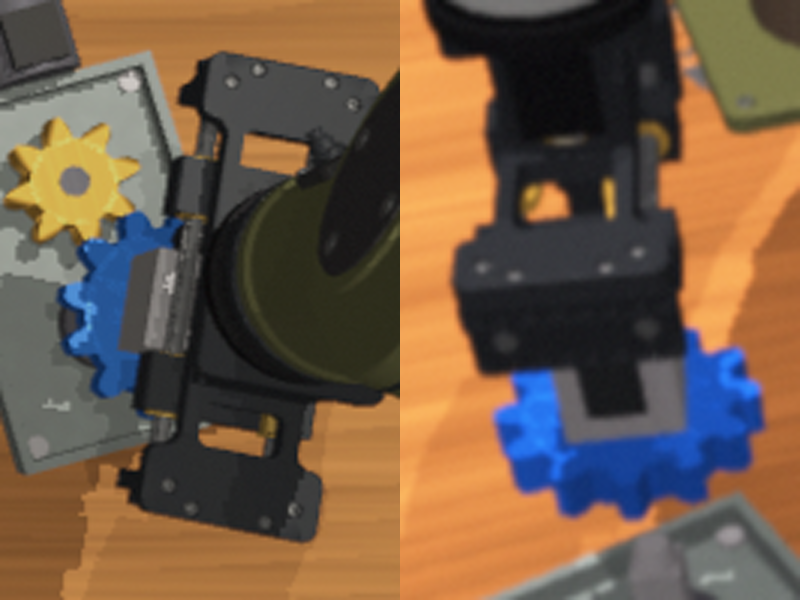

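The top view shows the gear held beside the pinion; the boss's left face has its base corners at crop (120,347) and (135,250). In the scene view the boss's front face has its base corners at crop (567,443) and (685,428).

Run:
```python
from h import *
p=np.array([.5055,-.2107,.1648]);zb=.1648-.0354+.018
h=np.radians(-11.1);ey=np.array([np.cos(h),np.sin(h)]);ex=np.array([ey[1],-ey[0]])  # tool x for z down
def loc(n,f,uv,z):
    P=onz(f,uv,z)[:2]-p[:2];print(n,'tool x %.4f y %.4f'%(P@ex,P@ey))
for uv in((567,443),(685,428)): loc('scene base','s2',(np.array(uv)-[400,0])/4+[96,95],zb)
for uv in((120,347),(135,250)): loc('top base','t2',np.array(uv)/3+[452,178],zb)
for uv in((147,347),(163,248)): loc('top upper','t2',np.array(uv)/3+[452,178],zb+.046)
```

```text
scene base tool x 0.0196 y 0.0225
scene base tool x -0.0237 y 0.0208
top base tool x -0.0207 y -0.0216
top base tool x -0.0209 y 0.0242
top upper tool x -0.0205 y -0.0235
top upper tool x -0.0202 y 0.0208
```

```bash
python3 -m jog '[[[-0.0017,0.0006,0.02,0,0,0],[0,0,0.018,0,0,0],[0,0,0.01,0,0,0],[0,0,0.005,0,0,0],[0,0,0.005,0,0,0]]]'
python3 -m jog '[[[0,0,0.003,0,0,0],[0,0,0.003,0,0,0]]]'
```

```text
clock: 7.3
tool_pos: [0.5064, -0.213, 0.1068]
eef_rot: [0.773, 0.634, 0.0, 0.0]
contact_force: [0.1, -0.1, -6.5]
opening: 0.495
finger_force: 35.0
clock: 7.55
tool_pos: [0.5063, -0.2132, 0.1008]
eef_rot: [0.773, 0.634, 0.0, 0.0]
contact_force: [0.3, 1.3, -4.9]
opening: 0.493
finger_force: 35.0
```

```bash
python3 -m jog '[[[0,0,0.003,0,0,0],[0,0,0.003,0,0,0],[0,0,0.002,0,0,0],[0,0,0,0,0,0]]]'
python3 -m jog '[[[0,0,0.002,0,0,0.0],[0,0,0.002,0,0,0],[0,0,0,0,0,0]]]'
```

```text
clock: 8.05
tool_pos: [0.5063, -0.2129, 0.0925]
eef_rot: [0.773, 0.634, 0.0, 0.0]
contact_force: [1.6, 1.0, -5.9]
opening: 0.497
finger_force: 35.0
clock: 8.43
tool_pos: [0.5063, -0.213, 0.0886]
eef_rot: [0.773, 0.634, 0.0, 0.0]
contact_force: [3.1, 1.4, -5.1]
opening: 0.497
finger_force: 35.0
```

```bash
python3 -m jog '[[[0,0,0.0,0,0,-0.066],[0,0,0,0,0,-0.066],[0,0,0,0,0,-0.066],[0,0,0,0,0,0]]]'
python3 -m jog '[[[0,0,0.003,0,0,0],[0,0,0.003,0,0,0],[0,0,0.003,0,0,0],[0,0,0.0,0,0,0]]]'
python3 -c "
from h import *
need(.5062,-.2115,.065,0);print(get_state()['moment'])"
```

```text
clock: 8.93
tool_pos: [0.5071, -0.2125, 0.0887]
eef_rot: [0.707, 0.707, 0.001, 0.0]
contact_force: [3.8, 2.8, -6.8]
opening: 0.496
finger_force: 35.0
clock: 9.43
tool_pos: [0.5071, -0.2125, 0.0797]
eef_rot: [0.707, 0.707, 0.001, 0.001]
contact_force: [3.0, 3.4, -4.9]
opening: 0.499
finger_force: 35.0
tool shift [ 0.001  -0.001   0.0147] y heading 0.06 az 0.001 tilt [ 2.e-03  4.e-04 -1.e+00] q1,q7 [0.31 0.34] t 9.425
[ 0.81298014 -0.97975517 -0.06020892]
```

```bash
python3 -m jog '[[[0,0,0.002,0,0,0],[0,0,0.002,0,0,0],[0,0,0.0,0,0,0]]]'
python3 -c "
from h import *
need(.5062,-.2115,.065,0);print(get_state()['moment'])"
```

```text
clock: 9.8
tool_pos: [0.5071, -0.2126, 0.0758]
eef_rot: [0.707, 0.707, 0.001, 0.001]
contact_force: [4.1, 4.0, -3.3]
opening: 0.499
finger_force: 35.0
tool shift [ 0.0011 -0.0009  0.0108] y heading 0.06 az 0.001 tilt [ 2.e-03  3.e-04 -1.e+00] q1,q7 [0.31 0.34] t 9.8
[ 0.82603333 -0.9139384  -0.03367094]
```

```bash
python3 -m jog '[[[0,0,0.003,0,0,0],[0,0,0.003,0,0,0],[0,0,0.002,0,0,0],[0,0,0,0,0,0]]]'
python3 -m jog '[[[0,0,0.0015,0,0,0],[0,0,0.001,0,0,0],[0,0,0,0,0,0]]]'
```

```text
clock: 10.3
tool_pos: [0.507, -0.2126, 0.0677]
eef_rot: [0.707, 0.707, 0.001, 0.001]
contact_force: [4.7, 3.6, -3.1]
opening: 0.497
finger_force: 35.0
clock: 10.68
tool_pos: [0.507, -0.2126, 0.0654]
eef_rot: [0.707, 0.707, 0.001, 0.001]
contact_force: [3.7, 3.5, -1.5]
opening: 0.498
finger_force: 35.0
```

```bash
python3 -m jog '[[[0,0,0.001,0,0,0],[0,0,0,0,0,0]]]'
python3 -m jog '[[[0,0,0,0,0,0],[0,0,0,0,0,0],[0,0,0,0,0,0],[0,0,0,0,0,0]]]' 0.06
python3 -c "
from h import *
s=snap('scene','s3');s=cv2.imread('pics/s3.png')[150:350,60:300];cv2.imwrite('pics/c3.png',cv2.resize(s,(720,600),interpolation=2))"
```

```text
clock: 10.92
tool_pos: [0.507, -0.2126, 0.0654]
eef_rot: [0.707, 0.707, 0.001, 0.001]
contact_force: [2.3, 4.7, 7.1]
opening: 0.499
finger_force: 35.0
clock: 11.42
tool_pos: [0.5056, -0.2135, 0.064]
eef_rot: [0.707, 0.707, -0.0, -0.0]
contact_force: [-0.5, -0.3, -0.1]
opening: 0.676
finger_force: 0.0
```

View pics/c3.png

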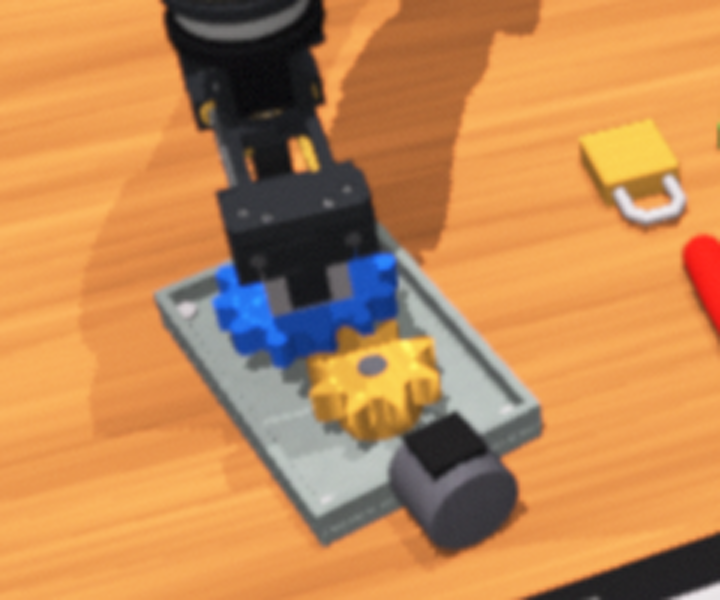

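The gear is in the tray with its teeth between the pinion's, at crop (340,340), and the fingers are open. Next I go straight up and check.

```bash
python3 -m jog '[[[0,0,-0.01,0,0,0],[0,0,-0.02,0,0,0],[0,0,-0.04,0,0,0],[0,0,-0.05,0,0,0],[0,0,-0.05,0,0,0],[0.04,0,-0.03,0,0,0],[0.05,0,0,0,0,0],[0.05,0,0,0,0,0],[0,0,0,0,0,0],[0,0,0,0,0,0]]]'
python3 - <<'E'
from h import *
snap('top','t4');snap('scene','s4')
a=cv2.imread('pics/t4.png')[200:350,400:550];b=cv2.imread('pics/s4.png')[180:330,90:240]
cv2.imwrite('pics/c4.png',np.hstack([cv2.resize(i,(400,400),interpolation=2) for i in(a,b)]))
E
```

```text
clock: 12.72
tool_pos: [0.5057, -0.0738, 0.2647]
eef_rot: [0.707, 0.707, -0.0, 0.0]
contact_force: [-0.5, -1.4, -0.4]
opening: 0.678
finger_force: 0.0
```

View pics/c4.png

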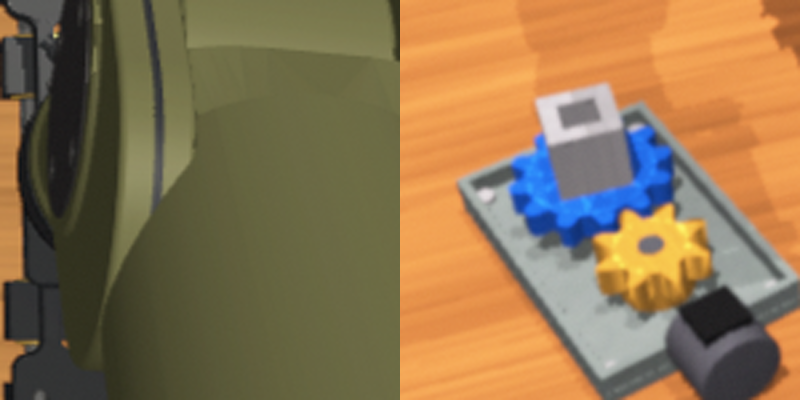

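The scene view shows the gear released, with its boss top's corners at about crop (536,97), (607,83), (624,124) and (551,137). I'll check its height against the seat.

Run:
```python
from h import *
c=(np.array([(536,97),(607,83),(624,124),(551,137)])-[400,0])/(400/150)+[90,180]
for z in(.094,.109):
    X=np.array([onz('s4',t,z) for t in c]);print(z,X.mean(0).round(4),np.linalg.norm(np.roll(X,-1,0)-X,axis=1).round(4))
s=get_state();print(s['clock'],s['qd'].round(3))
```

```text
0.094 [ 0.5052 -0.21    0.094 ] [0.0423 0.0408 0.0422 0.0392]
0.109 [ 0.5232 -0.2111  0.109 ] [0.0413 0.0399 0.0413 0.0382]
12.825 [ 0.008  0.003 -0.     0.    -0.    -0.004 -0.002]
```

The boss top fits z = 0.094 on the shaft's axis, within 2 mm. At 0.109 it would be 17 mm off, so the gear is fully home.

```bash
python3 -c "
from plant import *
print(finish_job())"
```

```text
the job is handed in; nothing more can be done
None
```

The blue gear sits fully home on the output shaft with its teeth between the pinion's, released, and I handed the job in at about 13 s; the bystanders were not touched and no verdict came back.

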